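Put the condiment jar away in the lift-up dish locker

TASK

Put the small white jar away in the dish locker on the counter: raise the locker's lift-up door until its stay catches and holds it, and set the jar down gently and upright on the locker floor beside the bowls. Then press the stay's thumb plate to unlock the door, let it down without slamming, and push it fully shut. Leave the bowls, the bottle and the wooden box where they are.

Things in the scene. Friction and masses are not known exactly. Their poses are not given: they have to be found in the camera images.
- locker: Steel dish locker fixed on the counter, 300 mm wide (y), 175 high. Origin: counter level, mid-width, below the hinge line; x front to back (-150 to +125 mm), y left, z up. Its open front part slopes at 35 deg from the hinge to a front wall 70 high, 10 thick, and is entered from above when the door is up. Floor 10 thick, side walls 12. Flat top over x 0 to +125. Bowls stand in its right half.
- free_spot (a point): Point on the locker's floor (10 mm above the counter) in the middle of the free left half: 100 mm forward of the hinge line, 60 mm left of mid-width. Axes as the locker's. The jar belongs around here. With the door up it can be reached straight from above; the raised door then stands behind it, its top edge about 35 mm forward of the hinge line and 180 mm above it.
- door (a joint): Lift-up door, wood frame with clear pane, 183 long, 296 wide, 12 mm thick, hinged at its upper edge. rad: 0 shut, growing as the lower edge swings forward and up, stop at 2.20. Stay catches at 1.97: raise to 2.12 (3 to 8 N), let go, it rests near 1.97. Unheld below that it sinks, damped (about 3 s), to rest ajar near 0.12 (20 mm at the pull); then push it shut (1 to 3 N); it stays shut.
- door_handle (a point): Centre of the door's T-shaped pull: a dark steel round bar 40 mm long (along y), 18 mm in diameter, at mid-width on a flat stem 10 mm wide. It can be pinched across its two ends from above through the whole swing, turning between the pads. Moves with the door: 154.3 mm forward of and 61.9 mm below the hinge when shut; 166.3 mm from the hinge axis.
- door_hinge (a point): Point on the door's hinge axis (along the locker's y), at mid-width, 175 mm above the counter.
- stay (a joint): See-saw catch of the stay on the locker's top, 85 mm left of mid-width. rad: 0 at rest, 0.40 at most; its nose (to the front) rises as the value grows. The door lifts it in passing; it springs back to 0 once it has caught the door's cross pin. Pressed beyond about 0.2 it frees the door, which then sinks. A spring returns it.
- stay_plate (a point): Centre of the top face of the stay's thumb plate, 34 x 30 mm, dark steel, 61 mm above the locker's top and 95 mm behind the hinge. Pressed straight down 12 to 15 mm (2 to 6 N) it unlocks the door; keep it down for about half a second until the door has begun to sink. Its full travel is about 18 mm.
- jar_center (a point): Centre, half-way up, of the white ceramic jar with a flat wooden lid: straight round, 50 mm in diameter (lid 52 mm), 60 mm high, 0.2 kg. Its z axis is the jar's axis. Stands on the counter to the left of the locker.
- bottle_center (a point): Centre of an amber glass bottle with a black cap, 56 mm in diameter, 115 mm high, loose on the counter: leave it alone.
- woodbox_center (a point): Centre of a closed wooden box, 50 x 80 mm, 50 mm high, loose on the counter: leave it alone.
- bowls_center (a point): Centre of a stack of three bowls, 96 mm in diameter, 46 mm high, standing in the right half of the locker: leave it alone.
Things that resemble listed ones, but are neither listed nor needed, are in the scene too. Leave any purple look-alike of the part that bears jar_center alone.

How it is judged:
By the outcome, as a careful person would: the job done as asked, in the order asked, and still so for the second after the job is handed in, with the robot touching nothing.
It also fails if it takes over 70 s, if anything falls off the work surface, if the arm or the gripper's body presses on something with over 40 N, if the wrist force passes 120 N, or if a joint passes its speed limit or range.

ROBOT

A 6-joint arm with a two-finger parallel gripper is mounted at the origin on the work surface. World frame = base frame: x ahead of the robot, y to its left, z up, the work surface at z = 0. Lengths are in m, angles in rad, forces in N, time in s.
With the tool pointing down it reaches from about 0.275 to 0.775 m from the base axis. Payload 14.6 kg.
Tool frame: the origin (TCP) lies at the very end of the fingers, on their centre line; the grasp point (between the pads) lies 19 mm behind it; x points along the fingers, y is the direction in which the jaws open and shut, and the axes are right-handed (so a half turn about x gives the same grasp; the last joint's range is limited). The gripper opens to 85 mm and grips with 20 to 120 N. Pads are 22 mm wide; open, the fingers measure 114 mm over their backs; the gripper's body (76 mm by 85 mm) begins 54 mm behind the grasp point. The pads swing forward as they close: fully open they stand 13 mm farther back than shut.
Start: joints at [-1.277, 0.263, -0.048, 1.259, 0, 1.415], TCP at [0.228, -0.473, 0.231] pointing down, gripper open.
Joint ranges: [-2.65, 2.65], [-0.89, 1.7], [-1.18, 1.37], [-2.13, 2.11], [-1.35, 1.29], [-3.14, 3.14]. Speed limits (rad/s): [1.89, 1.89, 2.57, 2.79, 3.14, 3.14].

INTERFACE

Orientations are given as a 3x3 rotation matrix whose columns are the frame's x, y, z axes.
In Python, from bench import state, capture, camera_params, job_done gives the robot as it stands. The module is installed in compiled form; this text tells all that it offers.
- The arm moves only by the tool apply_moves, never from a script. Its argument "increments" is a list of rows, each an object with "offset": the shift along the tool's x, y, z in m, a list of three; "turn": the turn, a rotation vector about the tool's x, y, z in rad, a list of three; "fingers": the finger opening in m, from 0 to 0.0854. A call has 1 to 10 rows; each row shifts and turns the commanded pose from where the row before left it, along the tool's axes as they then stand; what a row does not reach is not made up. A row lasts 1/8 s, in which the tool goes at most 62.5 mm and 10.7 degrees, less where a joint would pass 70% of its speed; a pose out of reach is approached as far as the arm can. A call with a gripper value outside its range is refused whole. The fingers move at their own pace and stop on an object; "newtons" is the grip in N (left out, the last holds). Time passes only in rows, so rows that do not move let the fingers close. It gives the time, the measured TCP pose, the force and the opening at its end, in the units of the state.
- state(): the state, without advancing time (a new reading comes with each control period).
- capture(name): name is "side" or "top" or "wrist"; returns (picture, depth): 420x560x3 uint8, red, green, blue; 420x560 float32, m along the optical axis (not along the pixel's ray), 0 where there is no reading.
- camera_params(name): a dict with "fx", "fy", "cx", "cy" (pixels), "D" ([k1, k2, p1, p2, k3] as OpenCV has them; the pictures are not rectified), "view" (4x4, takes a point from world to camera coordinates); the wrist camera has in their place "tool_from_camera" (4x4, takes a point from camera to tool coordinates, whose origin is the TCP and whose axes are the tool frame's). Camera axes: x right, y down, z forward; pixel columns grow to the right and rows downward; lengths in m; the calibration is good to about 2 mm. A picture is of the moment at which its call begins: read the wrist's pose just before it. camera_params takes no time and is no camera call.
- job_done(): hands the job in, once; it reports no verdict.
The state is a dict: "time_s": time; "joint_pos": joint angles; "joint_vel": joint speeds; "joint_torque": joint torques, N m; "eef_pos": TCP position; "orientation": TCP orientation; "contact_force": force on the tool from outside, world axes, zero at the start; "moment": the same for the moment, N m; "finger_gap": finger opening in m.
Only numpy, scipy, OpenCV 4.12 (cv2) and the standard library are available. Lean on these libraries where they do the work, as an engineer would, in place of code of your own. Each camera call takes 0.05 s, during which the arm holds its last target. There are 200 camera calls.

## Working session

There is one attempt and no reset: what is moved stays moved. The work goes in short steps, Python scripts to look and compute and a tool call to move; the robot and the scene stay as the last step left them, time stands still between calls to the robot, and variables do not carry over. Pictures are saved under pics/ and viewed, on a budget of 10 in all, crops included, one or two more only if the job needs it, and the job is handed in when it is done.

Besides the shell and the picture viewer there is one more tool, called after "Request:" by a JSON object that holds its "method" and its "body". apply_moves: Moves the arm, as the interface text tells. Its arguments: {"type":"object","properties":{"increments":{"type":"array","items":{"type":"object","properties":{"offset":{"type":"array","items":{"type":"number"}},"turn":{"type":"array","items":{"type":"number"}},"fingers":{"type":"number"}}}},"newtons":{"type":"number"}},"required":["increments"]}

```bash
mkdir -p pics; cat > h.py <<'E'
import numpy as np, cv2
from bench import state, capture, camera_params, job_done
def snap(n,f=None):
    s=state(); p,d=capture(n); c=camera_params(n)
    if 'view' in c: T=np.linalg.inv(np.array(c['view']))
    else:
        W=np.eye(4); W[:3,:3]=np.array(s['orientation']); W[:3,3]=s['eef_pos']; T=W@np.array(c['tool_from_camera'])
    K=np.array([[c['fx'],0,c['cx']],[0,c['fy'],c['cy']],[0,0,1.]]); D=np.array(c['D'],float)
    if f: cv2.imwrite('pics/'+f,p[:,:,::-1])
    return p,d,K,D,T
def ray(uv,K,D,T):
    q=cv2.undistortPoints(np.array(uv,float).reshape(-1,1,2),K,D)[:,0]
    return np.c_[q,np.ones(len(q))]
def plane(uv,z,K,D,T):
    r=ray(uv,K,D,T)@T[:3,:3].T; o=T[:3,3]
    return o+r*((z-o[2])/r[:,2])[:,None]
def bydepth(uv,d,K,D,T):
    uv=np.array(uv,int).reshape(-1,2); z=d[uv[:,1],uv[:,0]]
    return (ray(uv,K,D,T)*z[:,None])@T[:3,:3].T+T[:3,3]
E
python3 - <<'E'
from h import *
a=snap('top','top1.png'); b=snap('side','side1.png')
print(a[4].round(3)); print(b[4].round(3)); s=state(); print(s['time_s'],np.round(s['orientation'],3))
np.savez('s1.npz',tp=a[0],td=a[1],sp=b[0],sd=b[1])
print(camera_params('wrist'))
E
```

```text
[[ 0.022 -0.996  0.086  0.439]
 [-1.    -0.023 -0.008  0.071]
 [ 0.01  -0.086 -0.996  1.194]
 [ 0.     0.     0.     1.   ]]
[[-0.4   -0.555  0.73  -0.356]
 [-0.917  0.251 -0.311  0.42 ]
 [-0.011 -0.793 -0.609  0.884]
 [ 0.     0.     0.     1.   ]]
0.1 [[-0.     0.434 -0.901]
 [ 0.001 -0.901 -0.434]
 [-1.    -0.001 -0.   ]]
{'fx': 346.8959563413241, 'fy': 346.8959563413241, 'cx': 274.8661759837932, 'cy': 210.31106407405568, 'D': array([0.02288463, 0.        , 0.        , 0.        , 0.        ]), 'tool_from_camera': array([[-1.68779344e-04, -2.66472648e-01,  9.63842466e-01,
        -1.43357928e-01],
       [ 9.99999952e-01,  2.05073720e-04,  2.31807459e-04,
         5.42958621e-04],
       [-2.59429107e-04,  9.63842459e-01,  2.66472601e-01,
        -6.74695456e-02],
       [ 0.00000000e+00,  0.00000000e+00,  0.00000000e+00,
         1.00000000e+00]])}
```

View pics/top1.png

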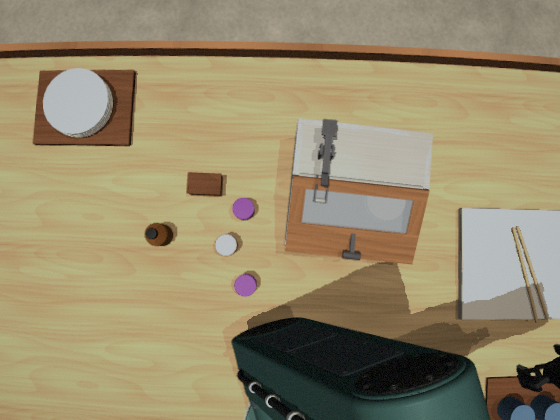

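View pics/side1.png

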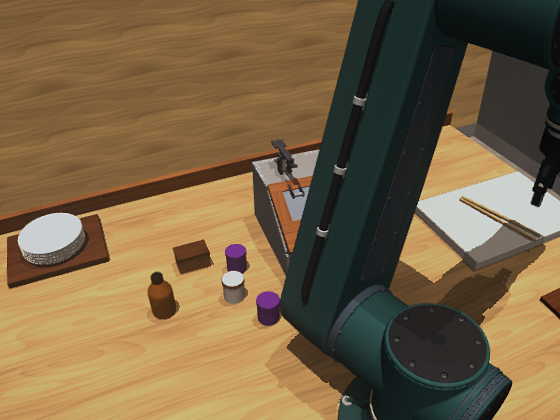

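The top view shows the locker: its top's corners are at about (300,119), (433,132), (430,186) and (294,176), and the pull is at (351,254). The jar is at (226,244), with purple look-alikes at (244,208) and (245,285). The bottle is at (158,234) and the box at (205,184). In the side view the jar is at (233,287), and the arm hides the locker front.

```bash
python3 - <<'E'
from h import *
z=np.load('s1.npz'); p,d=z['tp'],z['td']; 
_,_,K,D,T=snap('top')
hsv=cv2.cvtColor(p,cv2.COLOR_RGB2HSV)
V,U=np.mgrid[0:420,0:560]; uv=np.c_[U.ravel(),V.ravel()]
P=bydepth(uv,d,K,D,T).reshape(420,560,3)
def obj(u,v,r,zlo):
    m=(abs(U-u)<r)&(abs(V-v)<r)&(P[...,2]>zlo); q=P[m]
    c=cv2.minEnclosingCircle(q[:,:2].astype(np.float32)); print((u,v),len(q),np.median(q[:,2]).round(4),c[0],c[1],q[:,:2].mean(0).round(4))
obj(226,244,15,.045);obj(244,208,15,.045);obj(245,285,15,.045);obj(158,234,18,.03);obj(205,184,22,.035)
m=(abs(P[...,2]-.175)<.008)&(U>280)&(U<450)&(V>100)&(V<200)
q=P[m]; print('top',len(q),np.median(q[:,2]))
r=cv2.minAreaRect(q[:,:2].astype(np.float32)); print(r); print(cv2.boxPoints(r))
for u,v in[(351,254),(345,254),(357,254),(330,130),(326,125),(334,125),(330,150)]: print((u,v),P[v,u].round(4))
print(plane([(343,254),(360,254)],.113,K,D,T).round(4))
# stay region: points above top
m=(P[...,2]>.19)&(U>290)&(U<350)&(V>105)&(V<205); q=P[m]
for lo,hi in[(.19,.21),(.21,.225),(.225,.245),(.245,.3)]:
    k=q[(q[:,2]>lo)&(q[:,2]<=hi)]; print(lo,len(k), k.mean(0).round(4) if len(k) else '', k.min(0).round(3) if len(k) else '',k.max(0).round(3) if len(k) else '')
E
```

```text
(226, 244) 393 0.0598 (0.4483115077018738, 0.14460168778896332) 0.07412918657064438 [0.4533 0.1912]
(244, 208) 387 0.0598 (0.5001071691513062, 0.1208893209695816) 0.07890240848064423 [0.5405 0.152 ]
(245, 285) 402 0.06 (0.38995039463043213, 0.11547788977622986) 0.06618431955575943 [0.3625 0.1422]
(158, 234) 498 0.0819 (0.4565938115119934, 0.22835056483745575) 0.15827129781246185 [0.4742 0.3489]
(205, 184) 757 0.0499 (0.5335619449615479, 0.18213874101638794) 0.145915687084198 [0.6  0.25]
top 8712 0.17509605267802697
((0.6346002221107483, -0.11200718581676483), (0.30026060342788696, 0.1757151484489441), 85.56170654296875)
[[ 0.53538823 -0.2548884 ]
 [ 0.7105764  -0.26848617]
 [ 0.7338122   0.03087401]
 [ 0.558624    0.0444718 ]]
(351, 254) [ 0.4387 -0.0931  0.1407]
(345, 254) [ 0.4384 -0.0799  0.1404]
(357, 254) [ 0.4389 -0.1066  0.1398]
(330, 130) [ 0.6908 -0.0327  0.2372]
(326, 125) [ 0.7013 -0.0245  0.2365]
(334, 125) [ 0.7013 -0.0408  0.2383]
(330, 150) [ 0.6491 -0.0332  0.2368]
[[ 0.4383 -0.0792  0.113 ]
 [ 0.4391 -0.118   0.113 ]]
0.19 12 [ 0.6449 -0.0228  0.2036] [ 0.639 -0.041  0.193] [ 0.665 -0.013  0.21 ]
0.21 31 [ 0.648  -0.0246  0.2197] [ 0.595 -0.043  0.211] [ 0.663 -0.012  0.225]
0.225 651 [ 0.6546 -0.0275  0.2349] [ 0.575 -0.046  0.225] [ 0.714 -0.013  0.243]
0.245 0
```

Request:
{"method": "apply_moves", "body": {"increments": [{"offset":[-0.005,0,0],"turn":[-0.1744,0,0],"fingers":0.06},{"offset":[-0.005,0,0],"turn":[-0.1744,0,0]},{"offset":[-0.005,0,0],"turn":[-0.1744,0,0]},{"offset":[-0.005,0,0],"turn":[-0.1744,0,0]},{"offset":[-0.005,0,0],"turn":[-0.1744,0,0]},{"offset":[-0.005,0,0],"turn":[-0.1744,0,0]},{"offset":[-0.005,0,0],"turn":[-0.1744,0,0]},{"offset":[-0.005,0,0],"turn":[-0.1744,0,0]},{"offset":[-0.005,0,0],"turn":[-0.1744,0,0]},{"offset":[-0.005,0,0],"turn":[-0.1744,0,0]}]}}

```text
$.increments[1]: bad value
```

Request:
{"method": "apply_moves", "body": {"increments": [{"offset":[0,0,0],"turn":[-0.1744,0,0],"fingers":0.06},{"offset":[0,0,0],"turn":[-0.1744,0,0]},{"offset":[0,0,0],"turn":[-0.1744,0,0]},{"offset":[0,0,0],"turn":[-0.1744,0,0]},{"offset":[0,0,0],"turn":[-0.1744,0,0]}]}}

```text
$.increments[1]: bad value
```

```bash
cat >> h.py <<'E'
def go(x,y,z,n=1):
    s=state(); R=np.array(s['orientation']); d=R.T@(np.array([x,y,z])-s['eef_pos'])
    print('t',s['time_s'],'delta tool',d.round(4),'per row',(d/n).round(5)); print(R.round(4).tolist(),np.round(s['joint_pos'],3),np.round(s['eef_pos'],4))
E
python3 - <<'E'
from h import *
go(.41,-.095,.30,10)
E
```

```text
t 0.15 delta tool [-0.0688 -0.2614 -0.3282] per row [-0.00688 -0.02614 -0.03282]
[[-0.0002, 0.4338, -0.901], [0.0008, -0.901, -0.4338], [-1.0, -0.0008, -0.0001]] [-1.277  0.263 -0.049  1.259  0.     1.416] [ 0.2277 -0.4728  0.2309]
```

Every row needs the fingers value, so I'll add it.

Request:
{"method": "apply_moves", "body": {"increments": [{"offset":[-0.005,0,0],"turn":[-0.1744,0,0],"fingers":0.06},{"offset":[-0.005,0,0],"turn":[-0.1744,0,0],"fingers":0.06},{"offset":[-0.005,0,0],"turn":[-0.1744,0,0],"fingers":0.06},{"offset":[-0.005,0,0],"turn":[-0.1744,0,0],"fingers":0.06},{"offset":[-0.005,0,0],"turn":[-0.1744,0,0],"fingers":0.06},{"offset":[-0.005,0,0],"turn":[-0.1744,0,0],"fingers":0.06},{"offset":[-0.005,0,0],"turn":[-0.1744,0,0],"fingers":0.06},{"offset":[-0.005,0,0],"turn":[-0.1744,0,0],"fingers":0.06},{"offset":[-0.005,0,0],"turn":[-0.1744,0,0],"fingers":0.06},{"offset":[-0.005,0,0],"turn":[-0.1744,0,0],"fingers":0.06}]}}

```text
time_s: 1.4
eef_pos: [0.2278, -0.4729, 0.2813]
orientation: [[-0.0, 0.809, 0.587], [0.0, 0.587, -0.809], [-1.0, 0.0, -0.0]]
contact_force: [-0.1, -0.3, -0.3]
finger_gap: 0.0598
```

Request:
{"method": "apply_moves", "body": {"increments": [{"offset":[-0.004,0,0],"turn":[-0.1744,0,0],"fingers":0.06},{"offset":[-0.004,0,0],"turn":[-0.1744,0,0],"fingers":0.06},{"offset":[-0.004,0,0],"turn":[-0.1744,0,0],"fingers":0.06},{"offset":[-0.004,0,0],"turn":[-0.1744,0,0],"fingers":0.06},{"offset":[-0.003,0,0],"turn":[-0.1744,0,0],"fingers":0.06}]}}

```text
time_s: 2.02
eef_pos: [0.2278, -0.473, 0.3002]
orientation: [[-0.0, 0.071, 0.997], [0.0, 0.997, -0.071], [-1.0, 0.0, -0.0]]
contact_force: [-1.1, -0.5, 0.0]
finger_gap: 0.06
```

```bash

python3 - <<'E'
from h import *
go(.41,-.095,.30,10)
E
```

```text
t 2.025 delta tool [0.0004 0.3899 0.1549] per row [4.000e-05 3.899e-02 1.549e-02]
[[-0.0001, 0.071, 0.9975], [0.0003, 0.9975, -0.071], [-1.0, 0.0003, -0.0001]] [-1.277  0.253  0.123  1.441  0.    -1.206] [ 0.2278 -0.473   0.3002]
```

Request:
{"method": "apply_moves", "body": {"increments": [{"offset":[0,0.039,0.0155],"turn":[0,0,0],"fingers":0.06},{"offset":[0,0.039,0.0155],"turn":[0,0,0],"fingers":0.06},{"offset":[0,0.039,0.0155],"turn":[0,0,0],"fingers":0.06},{"offset":[0,0.039,0.0155],"turn":[0,0,0],"fingers":0.06},{"offset":[0,0.039,0.0155],"turn":[0,0,0],"fingers":0.06},{"offset":[0,0.039,0.0155],"turn":[0,0,0],"fingers":0.06},{"offset":[0,0.039,0.0155],"turn":[0,0,0],"fingers":0.06},{"offset":[0,0.039,0.0155],"turn":[0,0,0],"fingers":0.06},{"offset":[0,0.039,0.0155],"turn":[0,0,0],"fingers":0.06},{"offset":[0,0.039,0.0155],"turn":[0,0,0],"fingers":0.06}]}}

```text
time_s: 3.28
eef_pos: [0.4126, -0.0947, 0.3002]
orientation: [[-0.0, 0.077, 0.997], [-0.0, 0.997, -0.077], [-1.0, -0.0, -0.0]]
contact_force: [0.1, -0.7, 1.0]
finger_gap: 0.0601
```

```bash

python3 - <<'E'
from h import *
go(.438,-.094,.13)
p,d,K,D,T=snap('wrist','w1.png'); np.savez('w1.npz',p=p,d=d,K=K,D=D,T=T)
E
```

```text
t 3.275 delta tool [0.1702 0.0027 0.0253] per row [0.17023 0.00267 0.0253 ]
[[-0.0, 0.0768, 0.997], [-0.0, 0.997, -0.0768], [-1.0, -0.0, -0.0]] [-0.419  0.073 -0.102  1.396 -0.    -0.342] [ 0.4126 -0.0947  0.3002]
```

View pics/w1.png

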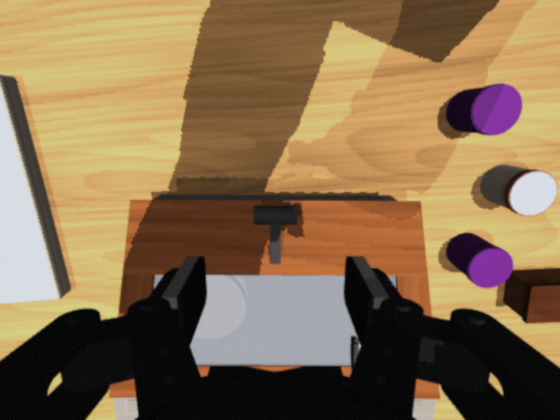

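The wrist view shows the pull's bar spanning columns 254–300 at row 215. The jar's top is at (531,193) and the purple look-alikes are at (497,109) and (487,262).

```bash

python3 - <<'E'
from h import *
w=np.load('w1.npz'); K,D,T,p,d=[w[k] for k in('K','D','T','p','d')]
V,U=np.mgrid[0:420,0:560]; P=bydepth(np.c_[U.ravel(),V.ravel()],d,K,D,T).reshape(420,560,3)
g=p.max(2)
m=(g<75)&(U>245)&(U<310)&(V>200)&(V<226)&(P[...,2]>.12); q=P[m]; print('bar',len(q),np.median(q[:,2]),U[m].min(),U[m].max(),V[m].min(),V[m].max(),np.percentile(q[:,2],95))
print(plane([(U[m].min(),215),(U[m].max(),215)],.131,K,D,T).round(4), q.mean(0))
hs=cv2.cvtColor(p,cv2.COLOR_RGB2HSV); m=(d>0)&(abs(P[...,2]-.06)<.004)&(U>495)&(V>160)&(V<225); q=P[m]
print('jar',len(q),cv2.minEnclosingCircle(q[:,:2].astype(np.float32)),q.mean(0))
z=np.load('s1.npz'); p,d=z['tp'],z['td']; _,_,K,D,T=snap('top')
P=bydepth(np.c_[U.ravel(),V.ravel()],d,K,D,T).reshape(420,560,3)
for u,v in[(226,244),(244,208),(245,285)]:
    m=(abs(U-u)<15)&(abs(V-v)<15)&(abs(P[...,2]-.06)<.006); q=P[m]; print(len(q),q[:,:2].mean(0),np.ptp(q[:,:2],axis=0))
# door plane slope at mid-width right frame
L=np.array([[.997,-.0774],[.0774,.997]]); H=np.array([.5976,-.1091])
m=(U>290)&(U<440)&(V>110)&(V<265)&(d>0); q=P[m]; l=np.c_[(q[:,:2]-H)@L.T,q[:,2]]
k=(l[:,1]<-130)&(l[:,1]>-140)&(l[:,0]<-.0)
k=(abs(l[:,1]+.137)<.008)&(l[:,0]<-.01)&(l[:,0]>-.14)
print('door slope deg',np.degrees(np.arctan(np.polyfit(l[k,0],l[k,2],1)[0])),k.sum())
k=(l[:,2]>.17)&(l[:,2]<.18)&(l[:,0]>.02); print('back/sides',np.percentile(l[k],[.5,99.5],axis=0))
E
```

```text
bar 839 0.139094814519656 253 296 206 225 0.14112618794362614
[[ 0.4348 -0.1175  0.131 ]
 [ 0.4379 -0.0772  0.131 ]] [ 0.43412341 -0.09704532  0.13919728]
jar 1815 ((0.4538101553916931, 0.1901024430990219), 0.027133308351039886) [0.45276808 0.18896074 0.06054451]
389 [0.45342362 0.1919061 ] [0.05210234 0.05111798]
375 [0.54140507 0.15284404] [0.05099898 0.05025122]
392 [0.36110972 0.14361548] [0.05193354 0.05203663]
door slope deg 28.7430637566691 432
back/sides [[ 0.02052052 -0.14774971  0.17032071]
 [ 0.12345413  0.1485722   0.17929035]]
```

Request:
{"method": "apply_moves", "body": {"increments": [{"offset":[0.03,0,0.004],"turn":[0,0,0],"fingers":0.06},{"offset":[0.03,0,0.004],"turn":[0,0,0],"fingers":0.06},{"offset":[0.03,0,0.004],"turn":[0,0,0],"fingers":0.06},{"offset":[0.03,0,0.004],"turn":[0,0,0],"fingers":0.06},{"offset":[0.03,0,0.004],"turn":[0,0,0],"fingers":0.06},{"offset":[0.022,0,0.003],"turn":[0,0,0],"fingers":0.06},{"offset":[0.015,0,0.0015],"turn":[0,0,0],"fingers":0.06},{"offset":[0,0,0],"turn":[0,0,0],"fingers":0.03},{"offset":[0,0,0],"turn":[0,0,0],"fingers":0.03},{"offset":[0,0,0],"turn":[0,0,0],"fingers":0.03}], "newtons": 30}}

```text
time_s: 4.62
eef_pos: [0.4359, -0.0964, 0.1135]
orientation: [[-0.001, 0.076, 0.997], [0.004, 0.997, -0.076], [-1.0, 0.004, -0.001]]
contact_force: [-0.1, 13.8, -2.9]
finger_gap: 0.0394
```

```bash

python3 - <<'E'
from h import *
go(.437,-.097,.113)
H=.175; r=.1663
# arc steps in tool x (down), z (back)
a=np.linspace(.115,2.14,21)-.3815
f=r*np.cos(a); z=r*np.sin(a)
print(np.c_[-np.diff(z),-np.diff(f)].round(4).tolist())
E
```

```text
t 4.625 delta tool [ 0.0005 -0.0005  0.0011] per row [ 0.00048 -0.00047  0.0011 ]
[[-0.0006, 0.0763, 0.9971], [0.0039, 0.9971, -0.0763], [-1.0, 0.0038, -0.0009]] [-0.403  0.206 -0.466  0.901  0.003 -0.326] [ 0.4359 -0.0964  0.1135]
[[-0.0164, -0.0036], [-0.0167, -0.0019], [-0.0168, -0.0002], [-0.0168, 0.0015], [-0.0165, 0.0032], [-0.0161, 0.0048], [-0.0156, 0.0064], [-0.0148, 0.008], [-0.0139, 0.0094], [-0.0129, 0.0108], [-0.0118, 0.012], [-0.0105, 0.0132], [-0.0091, 0.0142], [-0.0076, 0.015], [-0.0061, 0.0157], [-0.0045, 0.0162], [-0.0028, 0.0166], [-0.0011, 0.0168], [0.0006, 0.0168], [0.0023, 0.0167]]
```

Request:
{"method": "apply_moves", "body": {"increments": [{"offset":[-0.0164,0.001,-0.0036],"turn":[0,0,0],"fingers":0.03},{"offset":[-0.0167,0,-0.0019],"turn":[0,0,0],"fingers":0.03},{"offset":[-0.0168,0,-0.0002],"turn":[0,0,0],"fingers":0.03},{"offset":[-0.0168,0,0.0015],"turn":[0,0,0],"fingers":0.03},{"offset":[-0.0165,0,0.0032],"turn":[0,0,0],"fingers":0.03}]}}

```text
time_s: 5.25
eef_pos: [0.4355, -0.0963, 0.1974]
orientation: [[0.0, 0.077, 0.997], [0.002, 0.997, -0.077], [-1.0, 0.002, -0.0]]
contact_force: [6.0, 4.8, -8.4]
finger_gap: 0.0392
```

Request:
{"method": "apply_moves", "body": {"increments": [{"offset":[-0.0161,0,0.0053],"turn":[0,0,0],"fingers":0.03},{"offset":[-0.0156,0,0.0064],"turn":[0,0,0],"fingers":0.03},{"offset":[-0.0148,0,0.008],"turn":[0,0,0],"fingers":0.03},{"offset":[-0.0139,0,0.0094],"turn":[0,0,0],"fingers":0.03},{"offset":[-0.0129,0,0.0108],"turn":[0,0,0],"fingers":0.03},{"offset":[-0.0118,0,0.012],"turn":[0,0,0],"fingers":0.03},{"offset":[-0.0105,0,0.0132],"turn":[0,0,0],"fingers":0.03},{"offset":[-0.0091,0,0.0142],"turn":[0,0,0],"fingers":0.03},{"offset":[-0.0076,0,0.015],"turn":[0,0,0],"fingers":0.03},{"offset":[-0.0061,0,0.0157],"turn":[0,0,0],"fingers":0.03}]}}

```text
time_s: 6.5
eef_pos: [0.5444, -0.1052, 0.3154]
orientation: [[-0.002, 0.077, 0.997], [0.001, 0.997, -0.077], [-1.0, 0.0, -0.002]]
contact_force: [-5.5, 1.6, -6.8]
finger_gap: 0.0394
```

Request:
{"method": "apply_moves", "body": {"increments": [{"offset":[-0.0045,0,0.0162],"turn":[0,0,0],"fingers":0.03},{"offset":[-0.0028,0,0.0166],"turn":[0,0,0],"fingers":0.03},{"offset":[-0.0011,0,0.0168],"turn":[0,0,0],"fingers":0.03},{"offset":[0.0006,0,0.0168],"turn":[0,0,0],"fingers":0.03},{"offset":[0.0023,0,0.0167],"turn":[0,0,0],"fingers":0.03},{"offset":[0,0,0],"turn":[0,0,0],"fingers":0.03}]}}

```text
time_s: 7.25
eef_pos: [0.6287, -0.1121, 0.3212]
orientation: [[0.001, 0.077, 0.997], [-0.0, 0.997, -0.077], [-1.0, -0.0, 0.001]]
contact_force: [-2.3, 0.9, 2.6]
finger_gap: 0.0392
```

```bash

python3 - <<'E'
from h import *
go(.62,-.11,.32)
s=state();dx=np.array(s['eef_pos'])-[.5976,-.1091,.175-.019]
b=dx[:2]@[.997,-.0774]; print('theta',np.arctan2(dx[2],-b)+.3815,np.hypot(b,dx[2]))
E
```

```text
t 7.25 delta tool [ 0.0012  0.0014 -0.0088] per row [ 0.00116  0.0014  -0.00881]
[[0.0007, 0.0768, 0.997], [-0.0004, 0.997, -0.0768], [-1.0, -0.0003, 0.0007]] [-0.304  0.476  0.527  1.621 -0.    -0.227] [ 0.6287 -0.1121  0.3212]
theta 2.1390864522727298 0.1680927076200305
```

Request:
{"method": "apply_moves", "body": {"increments": [{"offset":[-0.0012,0,-0.0065],"turn":[0,0,0],"fingers":0.03},{"offset":[-0.0009,0,-0.0065],"turn":[0,0,0],"fingers":0.03},{"offset":[-0.0006,0,-0.0065],"turn":[0,0,0],"fingers":0.03},{"offset":[-0.0002,0,-0.0065],"turn":[0,0,0],"fingers":0.03},{"offset":[0,0,-0.001],"turn":[0,0,0],"fingers":0.03},{"offset":[0,0,0],"turn":[0,0,0],"fingers":0.06},{"offset":[0,0,0],"turn":[0,0,0],"fingers":0.06},{"offset":[0,0,0],"turn":[0,0,0],"fingers":0.06}]}}

```text
time_s: 8.25
eef_pos: [0.6011, -0.1096, 0.3234]
orientation: [[-0.0, 0.077, 0.997], [0.0, 0.997, -0.077], [-1.0, 0.0, -0.0]]
contact_force: [-0.6, -0.3, 0.4]
finger_gap: 0.0597
```

```bash

python3 - <<'E'
from h import *
go(.6,-.11,.46)
p,d,K,D,T=snap('side','s2.png')
E
```

```text
t 8.25 delta tool [-0.1366 -0.0005 -0.0011] per row [-0.13657 -0.00052 -0.00106]
[[-0.0001, 0.0767, 0.9971], [0.0, 0.9971, -0.0767], [-1.0, 0.0, -0.0001]] [-0.314  0.42   0.438  1.59  -0.    -0.237] [ 0.6011 -0.1096  0.3234]
```

View pics/s2.png

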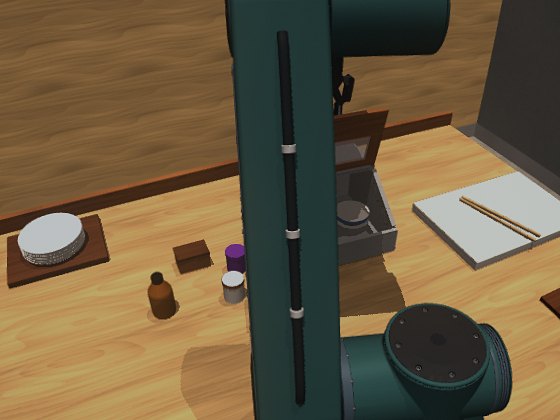

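The door stands raised with the gripper opened around the pull (top right, about (360,145)), and the bowls are visible at (352,215). Next I lift off and go over to the jar.

Request:
{"method": "apply_moves", "body": {"increments": [{"offset":[-0.03,0,0],"turn":[0,0,0],"fingers":0.06},{"offset":[-0.035,0,0],"turn":[0,0,0],"fingers":0.06},{"offset":[-0.03,0,0],"turn":[0,0,0],"fingers":0.06},{"offset":[0,0.036,-0.0213],"turn":[0,0,0],"fingers":0.08},{"offset":[0,0.036,-0.0213],"turn":[0,0,0],"fingers":0.08},{"offset":[0,0.036,-0.0213],"turn":[0,0,0],"fingers":0.08},{"offset":[0.02,0.036,-0.0213],"turn":[0,0,0],"fingers":0.08},{"offset":[0.03,0.036,-0.0213],"turn":[0,0,0],"fingers":0.08},{"offset":[0.03,0.036,-0.0213],"turn":[0,0,0],"fingers":0.08},{"offset":[0.03,0.036,-0.0213],"turn":[0,0,0],"fingers":0.08}]}}

```text
time_s: 9.55
eef_pos: [0.471, 0.1541, 0.3075]
orientation: [[0.0, 0.077, 0.997], [0.0, 0.997, -0.077], [-1.0, 0.0, 0.0]]
contact_force: [0.1, 0.0, 0.4]
finger_gap: 0.0798
```

Request:
{"method": "apply_moves", "body": {"increments": [{"offset":[0.03,0.036,-0.0213],"turn":[0,0,0],"fingers":0.08},{"offset":[0.04,0,0],"turn":[0,0,0],"fingers":0.08},{"offset":[0.03,0,0],"turn":[0,0,0],"fingers":0.08},{"offset":[0,0,0],"turn":[0,0,0],"fingers":0.08}]}}

```text
time_s: 10.05
eef_pos: [0.4524, 0.1904, 0.2071]
orientation: [[-0.003, 0.077, 0.997], [-0.001, 0.997, -0.077], [-1.0, -0.001, -0.003]]
contact_force: [0.2, 0.8, 0.5]
finger_gap: 0.0801
```

```bash

python3 - <<'E'
from h import *
p,d,K,D,T=snap('wrist','w2.png'); np.savez('w2.npz',p=p,d=d,K=K,D=D,T=T)
V,U=np.mgrid[0:420,0:560]; P=bydepth(np.c_[U.ravel(),V.ravel()],d,K,D,T).reshape(420,560,3)
hs=cv2.cvtColor(p,cv2.COLOR_RGB2HSV)
m=(d>0)&(abs(P[...,2]-.06)<.005)&(np.hypot(P[...,0]-.4535,P[...,1]-.191)<.045); q=P[m]
c,r=cv2.minEnclosingCircle(q[:,:2].astype(np.float32)); print('jar',len(q),c,r,q.mean(0),'hsv',np.median(hs[m],axis=0))
go(c[0],c[1],.016)
p,d,K,D,T=snap('top','t2.png'); P=bydepth(np.c_[U.ravel(),V.ravel()],d,K,D,T).reshape(420,560,3)
m=(d>0)&(U>280)&(U<450)&(V>100)&(V<265)&(P[...,2]>.33); q=P[m]; print('door top',len(q),q.mean(0) if len(q) else '')
E
```

```text
jar 2839 (0.4541151523590088, 0.1903252750635147) 0.026447569951415062 [0.45316609 0.1903956  0.0607031 ] hsv [ 47.  14. 223.]
t 10.1 delta tool [ 1.925e-01 -1.000e-04  1.100e-03] per row [ 1.9253e-01 -6.0000e-05  1.0500e-03]
[[-0.0009, 0.0767, 0.9971], [-0.0002, 0.9971, -0.0767], [-1.0, -0.0003, -0.0009]] [ 0.232  0.215 -0.176  1.18  -0.     0.309] [0.4533 0.1905 0.2085]
door top 1414 [ 0.56910485 -0.09901052  0.35238031]
```

View pics/t2.png

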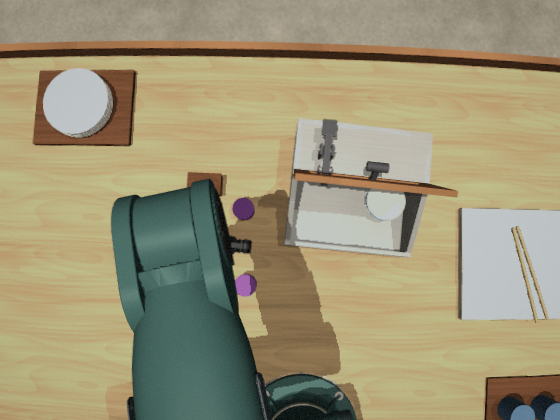

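The door is holding: its top edge runs across row ~180 and the pull is at (377,168). The bowls are at (385,203), the left half is free, and the arm is over the jar.

Request:
{"method": "apply_moves", "body": {"increments": [{"offset":[0.04,0,0],"turn":[0,0,0],"fingers":0.08},{"offset":[0.04,0,0],"turn":[0,0,0],"fingers":0.08},{"offset":[0.04,0,0],"turn":[0,0,0],"fingers":0.08},{"offset":[0.035,0,0],"turn":[0,0,0],"fingers":0.08},{"offset":[0.025,0,0],"turn":[0,0,0],"fingers":0.08},{"offset":[0.016,0,0],"turn":[0,0,0],"fingers":0.08},{"offset":[0,0,0],"turn":[0,0,0],"fingers":0.04},{"offset":[0,0,0],"turn":[0,0,0],"fingers":0.04},{"offset":[0,0,0],"turn":[0,0,0],"fingers":0.04},{"offset":[0,0,0],"turn":[0,0,0],"fingers":0.04}], "newtons": 30}}

```text
time_s: 11.4
eef_pos: [0.4547, 0.1908, 0.0135]
orientation: [[0.002, 0.077, 0.997], [0.0, 0.997, -0.077], [-1.0, 0.001, 0.002]]
contact_force: [0.0, 0.9, 7.6]
finger_gap: 0.0497
```

```bash

python3 - <<'E'
from h import *
go(.5025,-.0416,.0205)
p,d,K,D,T=snap('top'); L=np.array([[.997,-.0774],[.0774,.997]])
for q in plane([(288,245),(411,255)],.07,K,D,T): print(q.round(4),(L@(q[:2]-[.5976,-.1091])).round(4))
V,U=np.mgrid[0:420,0:560]; P=bydepth(np.c_[U.ravel(),V.ravel()],d,K,D,T).reshape(420,560,3)
l=(P[...,:2]-[.5976,-.1091])@L.T; m=(d>0)&(U>280)&(U<450)&(V>185)&(V<265)
m2=m&(abs(P[...,2]-.07)<.004)&(l[...,0]<-.12); print('front rim',np.percentile(l[m2],[2,98],axis=0),m2.sum())
m2=m&(P[...,2]>.03)&(P[...,2]<.062)&(abs(l[...,1])<.125)&(l[...,0]>-.13); print('bowls',l[m2].mean(0),np.percentile(l[m2],[1,99],axis=0),m2.sum())
E
```

```text
t 11.4 delta tool [-0.007  -0.2281  0.0655] per row [-0.00695 -0.22809  0.06555]
[[0.0025, 0.0767, 0.997], [0.0005, 0.9971, -0.0767], [-1.0, 0.0006, 0.0024]] [ 0.232  0.384 -0.524  0.66  -0.     0.309] [0.4547 0.1908 0.0135]
[0.4567 0.0445 0.07  ] [-0.1523  0.1422]
[ 0.4388 -0.2478  0.07  ] [-0.1476 -0.1506]
front rim [[-0.15198377 -0.14165976]
 [-0.14094387  0.1466804 ]] 516
bowls [-0.03047822 -0.07915956] [[-0.06838113 -0.12366723]
 [ 0.00366049 -0.03619357]] 1050
```

Request:
{"method": "apply_moves", "body": {"increments": [{"offset":[-0.015,0,0],"turn":[0,0,0],"fingers":0.04},{"offset":[-0.035,0,0],"turn":[0,0,0],"fingers":0.04},{"offset":[-0.05,0,0],"turn":[0,0,0],"fingers":0.04},{"offset":[-0.05,0,0],"turn":[0,0,0],"fingers":0.04},{"offset":[-0.01,-0.0381,0.0101],"turn":[0,0,0],"fingers":0.04},{"offset":[0,-0.038,0.01],"turn":[0,0,0],"fingers":0.04},{"offset":[0,-0.038,0.0101],"turn":[0,0,0],"fingers":0.04},{"offset":[0,-0.038,0.0101],"turn":[0,0,0],"fingers":0.04},{"offset":[0,-0.038,0.0101],"turn":[0,0,0],"fingers":0.04},{"offset":[0,-0.038,0.0101],"turn":[0,0,0],"fingers":0.04}]}}

```text
time_s: 12.7
eef_pos: [0.4964, -0.0427, 0.1729]
orientation: [[0.001, 0.077, 0.997], [-0.0, 0.997, -0.077], [-1.0, -0.0, 0.001]]
contact_force: [0.5, 0.3, -2.8]
finger_gap: 0.0497
```

Request:
{"method": "apply_moves", "body": {"increments": [{"offset":[0,0,0],"turn":[0,0,0],"fingers":0.04}]}}

```text
time_s: 12.82
eef_pos: [0.4967, -0.0436, 0.1726]
orientation: [[0.0, 0.08, 0.997], [-0.0, 0.997, -0.08], [-1.0, -0.0, 0.001]]
contact_force: [-0.5, 0.2, -3.2]
finger_gap: 0.0497
```

```bash

python3 - <<'E'
from h import *
go(.4975,-.0412,.0235)
p,d,K,D,T=snap('wrist','w3.png')
p,d,K,D,T=snap('top','t3.png')
E
```

```text
t 12.825 delta tool [0.1491 0.0025 0.0005] per row [0.14915 0.00251 0.0005 ]
[[0.0005, 0.0796, 0.9968], [-0.0005, 0.9968, -0.0796], [-1.0, -0.0004, 0.0005]] [-0.251  0.244 -0.238  1.088 -0.    -0.171] [ 0.4967 -0.0436  0.1726]
```

View pics/w3.png

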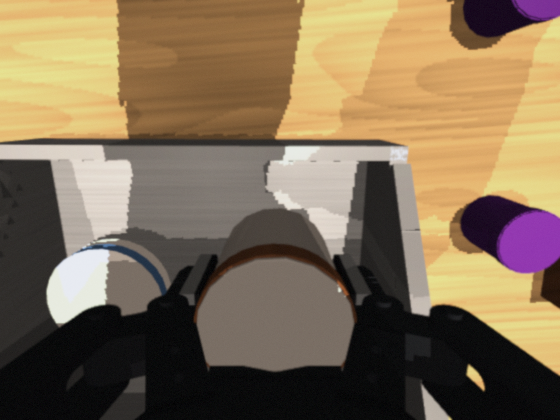

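The jar is held upright between the pads (around (275,310)). It sits over the free half, clear of the bowls at (105,295) and of the left wall at column ~410.

Request:
{"method": "apply_moves", "body": {"increments": [{"offset":[0.025,0.0025,0],"turn":[0,0,0],"fingers":0.04},{"offset":[0.027,0,0],"turn":[0,0,0],"fingers":0.04},{"offset":[0.027,0,0],"turn":[0,0,0],"fingers":0.04},{"offset":[0.027,0,0],"turn":[0,0,0],"fingers":0.04},{"offset":[0.02,0,0],"turn":[0,0,0],"fingers":0.04},{"offset":[0.015,0,0],"turn":[0,0,0],"fingers":0.04},{"offset":[0,0,0],"turn":[0,0,0],"fingers":0.04},{"offset":[0,0,0],"turn":[0,0,0],"fingers":0.04}]}}

```text
time_s: 13.92
eef_pos: [0.4969, -0.0385, 0.032]
orientation: [[0.001, 0.076, 0.997], [-0.0, 0.997, -0.076], [-1.0, -0.0, 0.001]]
contact_force: [-0.2, 0.3, -2.4]
finger_gap: 0.0498
```

Request:
{"method": "apply_moves", "body": {"increments": [{"offset":[0.003,0,0],"turn":[0,0,0],"fingers":0.04},{"offset":[0.002,0,0],"turn":[0,0,0],"fingers":0.04},{"offset":[0.0015,0,0],"turn":[0,0,0],"fingers":0.04},{"offset":[0.001,0,0],"turn":[0,0,0],"fingers":0.04},{"offset":[0,0,0],"turn":[0,0,0],"fingers":0.04}]}}

```text
time_s: 14.55
eef_pos: [0.4966, -0.039, 0.0237]
orientation: [[-0.0, 0.077, 0.997], [0.0, 0.997, -0.077], [-1.0, 0.0, -0.0]]
contact_force: [-0.5, 0.3, -4.4]
finger_gap: 0.0496
```

Request:
{"method": "apply_moves", "body": {"increments": [{"offset":[0.001,0,0],"turn":[0,0,0],"fingers":0.04},{"offset":[0,0,0],"turn":[0,0,0],"fingers":0.04}]}}

```text
time_s: 14.8
eef_pos: [0.4967, -0.039, 0.0235]
orientation: [[0.001, 0.077, 0.997], [-0.0, 0.997, -0.077], [-1.0, -0.0, 0.001]]
contact_force: [-5.6, 2.0, 13.3]
finger_gap: 0.0497
```

Request:
{"method": "apply_moves", "body": {"increments": [{"offset":[0.001,0,0],"turn":[0,0,0],"fingers":0.04},{"offset":[0,0,0],"turn":[0,0,0],"fingers":0.04}]}}

```text
time_s: 15.05
eef_pos: [0.4967, -0.039, 0.0234]
orientation: [[0.001, 0.077, 0.997], [-0.0, 0.997, -0.077], [-1.0, -0.0, 0.001]]
contact_force: [-10.3, 2.4, 33.3]
finger_gap: 0.05
```

On the floor. I'll ease off the downward push, then release.

Request:
{"method": "apply_moves", "body": {"increments": [{"offset":[-0.0017,0,0],"turn":[0,0,0],"fingers":0.04},{"offset":[0,0,0],"turn":[0,0,0],"fingers":0.054},{"offset":[0,0,0],"turn":[0,0,0],"fingers":0.07},{"offset":[0,0,0],"turn":[0,0,0],"fingers":0.072},{"offset":[-0.005,0,0],"turn":[0,0,0],"fingers":0.072},{"offset":[-0.02,0,0],"turn":[0,0,0],"fingers":0.072},{"offset":[-0.03,0,0],"turn":[0,0,0],"fingers":0.072},{"offset":[-0.04,0,0],"turn":[0,0,0],"fingers":0.072},{"offset":[-0.04,0,0],"turn":[0,0,0],"fingers":0.072}]}}

```text
time_s: 16.18
eef_pos: [0.4963, -0.0389, 0.16]
orientation: [[-0.0, 0.077, 0.997], [-0.0, 0.997, -0.077], [-1.0, -0.0, -0.0]]
contact_force: [0.1, -0.2, -0.1]
finger_gap: 0.0718
```

```bash

python3 - <<'E'
from h import *
p,d,K,D,T=snap('wrist','w4.png')
go(.6989,-.0318,.40)
L=np.array([[.997,-.0774],[.0774,.997]])
V,U=np.mgrid[0:420,0:560]; P=bydepth(np.c_[U.ravel(),V.ravel()],d,K,D,T).reshape(420,560,3)
l=(P[...,:2]-[.5976,-.1091])@L.T
m=(d>0)&(abs(P[...,2]-.07)<.006)&(np.hypot(l[...,0]+.1,l[...,1]-.06)<.036)
print('jar top',m.sum(),P[m].mean(0),P[m].std(0),cv2.minEnclosingCircle(l[m].astype(np.float32)))
E
```

```text
t 16.225 delta tool [-0.2342  0.0226  0.201 ] per row [-0.23418  0.02264  0.20097]
[[0.0057, 0.0766, 0.997], [-0.0014, 0.9971, -0.0766], [-1.0, -0.001, 0.0058]] [-0.242  0.247 -0.256  1.061  0.    -0.165] [ 0.4981 -0.0393  0.1647]
jar top 4264 [ 0.49486185 -0.03947324  0.070635  ] [0.01324556 0.01297548 0.00088466] ((-0.10662207007408142, 0.061556559056043625), 0.026395535096526146)
```

View pics/w4.png

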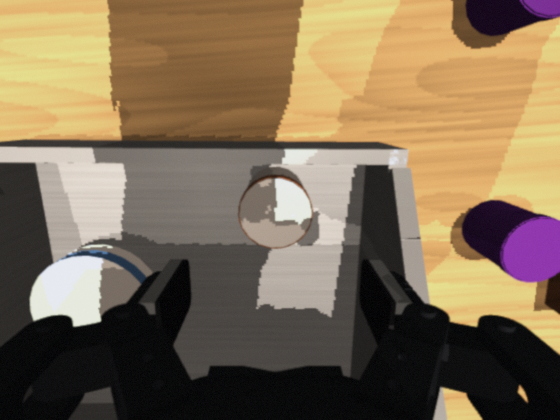

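The jar stands upright at (275,212) in the image, on the floor of the free half. Its top is level at z ≈ 0.070 and it is 107 mm forward and 62 mm left in locker axes. Next I go up and over to the stay plate.

Request:
{"method": "apply_moves", "body": {"increments": [{"offset":[-0.045,0,0],"turn":[0,0,0],"fingers":0.0},{"offset":[-0.05,0,0],"turn":[0,0,0],"fingers":0.0},{"offset":[-0.05,0,0],"turn":[0,0,0],"fingers":0.0},{"offset":[-0.05,0,0],"turn":[0,0,0],"fingers":0.0},{"offset":[-0.045,0.0026,0.03],"turn":[0,0,0],"fingers":0.0},{"offset":[0,0.004,0.034],"turn":[0,0,0],"fingers":0.0},{"offset":[0,0.004,0.034],"turn":[0,0,0],"fingers":0.0},{"offset":[0,0.004,0.034],"turn":[0,0,0],"fingers":0.0},{"offset":[0,0.004,0.034],"turn":[0,0,0],"fingers":0.0},{"offset":[0,0.004,0.035],"turn":[0,0,0],"fingers":0.0}]}}

```text
time_s: 17.48
eef_pos: [0.7004, -0.0333, 0.3926]
orientation: [[0.023, 0.077, 0.997], [-0.005, 0.997, -0.077], [-1.0, -0.003, 0.023]]
contact_force: [0.7, -0.7, 1.7]
finger_gap: -0.0003
```

```bash

python3 - <<'E'
from h import *
go(.6989,-.0318,.25)
s=state(); e=np.array(s['eef_pos']); q=s['joint_pos'][0]; u=np.array([np.cos(q),np.sin(q)])
V,U=np.mgrid[0:420,0:560]
p,d,K,D,T=snap('side','s5.png'); P=bydepth(np.c_[U.ravel(),V.ravel()],d,K,D,T).reshape(420,560,3)
r=(P[...,:2]-e[:2])@u
m=(d>0)&(P[...,2]>.42)&(abs((P[...,:2]-e[:2])@[-u[1],u[0]])<.2)
for lo in np.arange(-.4,.15,.04):
    k=m&(r>lo)&(r<lo+.04); print(round(lo,2),k.sum(),(np.percentile(P[k][:,2],[1,50,99])-e[2]).round(3) if k.sum()>10 else '')
p,d,K,D,T=snap('top'); P=bydepth(np.c_[U.ravel(),V.ravel()],d,K,D,T).reshape(420,560,3)
L=np.array([[.997,-.0774],[.0774,.997]]);l=(P[...,:2]-[.5976,-.1091])@L.T
m=(d>0)&(abs(P[...,2]-.236)<.006)&(abs(l[...,1]-.085)<.025)&(l[...,0]>.06); print('plate',m.sum(),l[m].mean(0) if m.sum() else '')
m=(d>0)&(P[...,2]>.34)&(P[...,2]<.37)&(abs(l[...,1])<.15); print('door top',m.sum(),P[m].mean(0) if m.sum() else '')
E
```

```text
t 17.475 delta tool [ 0.1425  0.0018 -0.0049] per row [ 0.14252  0.00183 -0.00489]
[[0.023, 0.0767, 0.9968], [-0.0047, 0.9971, -0.0766], [-0.9997, -0.0029, 0.0232]] [-1.630e-01  7.340e-01  1.248e+00  2.062e+00 -1.000e-03 -8.700e-02] [ 0.7004 -0.0333  0.3926]
-0.4 6529 [0.163 0.212 0.239]
-0.36 4325 [0.145 0.249 0.263]
-0.32 1343 [0.26  0.264 0.275]
-0.28 112 [0.248 0.264 0.274]
-0.24 64 [0.244 0.253 0.262]
-0.2 2 
-0.16 0 
-0.12 0 
-0.08 0 
-0.04 81 [0.188 0.198 0.211]
-0.0 1 
0.04 0 
0.08 0 
0.12 0 
plate 0 
door top 300 [ 0.553766   -0.21327526  0.35410692]
```

Request:
{"method": "apply_moves", "body": {"increments": [{"offset":[0.03,0,0],"turn":[0,0,0],"fingers":0.0},{"offset":[0.035,0,0],"turn":[0,0,0],"fingers":0.0},{"offset":[0.035,0,0],"turn":[0,0,0],"fingers":0.0},{"offset":[0.025,0,0],"turn":[0,0,0],"fingers":0.0},{"offset":[0,0,0],"turn":[0,0,0],"fingers":0.0},{"offset":[0,0,0],"turn":[0,0,0],"fingers":0.0}]}}

```text
time_s: 18.32
eef_pos: [0.703, -0.0342, 0.2748]
orientation: [[0.023, 0.077, 0.997], [-0.005, 0.997, -0.077], [-1.0, -0.003, 0.024]]
contact_force: [-0.2, 0.7, -0.2]
finger_gap: -0.0001
```

```bash

python3 - <<'E'
from h import *
go(.6989,-.0318,.236)
p,d,K,D,T=snap('side','s5.png')
E
```

```text
t 18.325 delta tool [ 0.0387  0.0022 -0.0051] per row [ 0.03869  0.0022  -0.00514]
[[0.0234, 0.0768, 0.9968], [-0.0048, 0.997, -0.0767], [-0.9997, -0.003, 0.0237]] [-1.640e-01  5.820e-01  5.920e-01  1.556e+00 -1.000e-03 -8.700e-02] [ 0.703  -0.0342  0.2748]
```

View pics/s5.png

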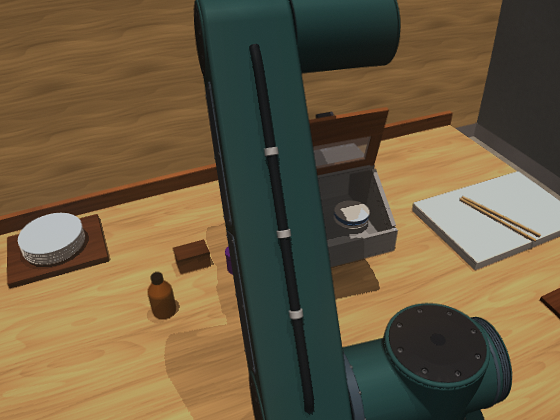

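The forearm is well above the raised door (door at about (350,145)), which still holds. I'll press the plate now.

Request:
{"method": "apply_moves", "body": {"increments": [{"offset":[0.014,0.002,-0.004],"turn":[0,0,0],"fingers":0.0},{"offset":[0.014,0,0],"turn":[0,0,0],"fingers":0.0},{"offset":[0.007,0,0],"turn":[0,0,0],"fingers":0.0},{"offset":[0.006,0,0],"turn":[0,0,0],"fingers":0.0},{"offset":[0.005,0,0],"turn":[0,0,0],"fingers":0.0},{"offset":[0.004,0,0],"turn":[0,0,0],"fingers":0.0},{"offset":[0.002,0,0],"turn":[0,0,0],"fingers":0.0}]}}

```text
time_s: 19.25
eef_pos: [0.7014, -0.0323, 0.2217]
orientation: [[0.024, 0.077, 0.997], [-0.005, 0.997, -0.077], [-1.0, -0.003, 0.024]]
contact_force: [5.6, 0.1, 3.7]
finger_gap: -0.0001
```

Request:
{"method": "apply_moves", "body": {"increments": [{"offset":[0,0,0],"turn":[0,0,0],"fingers":0.0},{"offset":[0,0,0],"turn":[0,0,0],"fingers":0.0},{"offset":[0,0,0],"turn":[0,0,0],"fingers":0.0},{"offset":[0,0,0],"turn":[0,0,0],"fingers":0.0}]}}

```text
time_s: 19.75
eef_pos: [0.7013, -0.0323, 0.2219]
orientation: [[0.024, 0.077, 0.997], [-0.005, 0.997, -0.077], [-1.0, -0.003, 0.025]]
contact_force: [6.4, -0.4, 3.8]
finger_gap: -0.0004
```

```bash
cat >> h.py <<'E'
def doorang():
    p,d,K,D,T=snap('top'); V,U=np.mgrid[0:420,0:560]; P=bydepth(np.c_[U.ravel(),V.ravel()],d,K,D,T).reshape(420,560,3)
    L=np.array([[.997,-.0774],[.0774,.997]]);l=(P[...,:2]-[.5976,-.1091])@L.T
    m=(d>0)&(abs(l[...,1]+.137)<.009)&(l[...,0]<-.005)&(l[...,0]>-.19)&(P[...,2]<.4)
    x,z=l[m][:,0],P[m][:,2]; i=np.argsort(-np.hypot(x,z-.175)*(z>.08)); 
    print('t',state()['time_s'],'door pts',len(x),'x/z range',np.percentile(x,[2,98]).round(3),np.percentile(z,[2,98]).round(3),'slope th',.611+np.arctan(np.polyfit(x,z,1)[0])*-1)
E
python3 - <<'E'
from h import *
go(.6989,-.0318,.236); doorang()
E
```

```text
t 19.75 delta tool [-0.0142  0.0002 -0.0021] per row [-0.01417  0.00025 -0.00212]
[[0.0242, 0.0768, 0.9968], [-0.0048, 0.997, -0.0767], [-0.9997, -0.0029, 0.0245]] [-1.620e-01  5.700e-01  4.270e-01  1.403e+00 -1.000e-03 -8.500e-02] [ 0.7013 -0.0323  0.2219]
t 19.8 door pts 688 x/z range [-0.184 -0.009] [-0.003  0.294] slope th -0.04730423875879042
```

```bash

python3 - <<'E'
from h import *
for i in range(6): doorang()
E
```

```text
t 19.85 door pts 682 x/z range [-0.184 -0.01 ] [-0.003  0.287] slope th 0.04858782283496588
t 19.9 door pts 682 x/z range [-0.184 -0.01 ] [-0.002  0.28 ] slope th 0.15722793008394442
t 19.95 door pts 692 x/z range [-0.184 -0.009] [-0.002  0.274] slope th 0.25988849353110777
t 20.0 door pts 699 x/z range [-0.184 -0.009] [-0.002  0.267] slope th 0.3559466507179656
t 20.05 door pts 698 x/z range [-0.184 -0.009] [-0.002  0.26 ] slope th 0.42996377276168474
t 20.1 door pts 695 x/z range [-0.184 -0.009] [-0.001  0.253] slope th 0.48205216031361864
```

Request:
{"method": "apply_moves", "body": {"increments": [{"offset":[-0.02,0,0],"turn":[0,0,0],"fingers":0.0},{"offset":[-0.03,0,0],"turn":[0,0,0],"fingers":0.0},{"offset":[-0.03,0,0],"turn":[0,-0.024,0],"fingers":0.0},{"offset":[0,0,0],"turn":[0,0,0],"fingers":0.0},{"offset":[0,0,0],"turn":[0,0,0],"fingers":0.0},{"offset":[0,0,0],"turn":[0,0,0],"fingers":0.0},{"offset":[0,0,0],"turn":[0,0,0],"fingers":0.0},{"offset":[0,0,0],"turn":[0,0,0],"fingers":0.0},{"offset":[0,0,0],"turn":[0,0,0],"fingers":0.0},{"offset":[0,0,0],"turn":[0,0,0],"fingers":0.0}]}}

```text
time_s: 21.35
eef_pos: [0.6987, -0.0317, 0.3012]
orientation: [[0.046, 0.077, 0.996], [-0.006, 0.997, -0.076], [-0.999, -0.003, 0.046]]
contact_force: [-0.1, 0.2, 0.0]
finger_gap: -0.0
```

Request:
{"method": "apply_moves", "body": {"increments": [{"offset":[0,0,0],"turn":[0,0,0],"fingers":0.0},{"offset":[0,0,0],"turn":[0,0,0],"fingers":0.0},{"offset":[0,0,0],"turn":[0,0,0],"fingers":0.0},{"offset":[0,0,0],"turn":[0,0,0],"fingers":0.0},{"offset":[0,0,0],"turn":[0,0,0],"fingers":0.0},{"offset":[0,0,0],"turn":[0,0,0],"fingers":0.0},{"offset":[0,0,0],"turn":[0,0,0],"fingers":0.0},{"offset":[0,0,0],"turn":[0,0,0],"fingers":0.0},{"offset":[0,0,0],"turn":[0,0,0],"fingers":0.0},{"offset":[0,0,0],"turn":[0,0,0],"fingers":0.0}]}}

```text
time_s: 22.6
eef_pos: [0.6987, -0.0317, 0.3012]
orientation: [[0.046, 0.077, 0.996], [-0.006, 0.997, -0.077], [-0.999, -0.003, 0.046]]
contact_force: [-0.8, 0.1, 0.1]
finger_gap: 0.0001
```

```bash

python3 - <<'E'
from h import *
doorang(); go(.440,-.097,.20,8)
E
```

```text
t 22.65 door pts 598 x/z range [-0.167 -0.009] [0.105 0.185] slope th 0.1356598021928841
t 22.65 delta tool [ 0.0896 -0.0846 -0.2573] per row [ 0.0112  -0.01058 -0.03217]
[[0.0459, 0.0768, 0.996], [-0.0064, 0.997, -0.0765], [-0.9989, -0.0029, 0.0462]] [-1.620e-01  5.600e-01  6.220e-01  1.586e+00  1.000e-03 -8.500e-02] [ 0.6987 -0.0318  0.3012]
```

Request:
{"method": "apply_moves", "body": {"increments": [{"offset":[0,-0.0105,-0.0316],"turn":[0,0.046,0],"fingers":0.0},{"offset":[0,-0.0105,-0.0316],"turn":[0,0,0],"fingers":0.0},{"offset":[0,-0.0105,-0.0316],"turn":[0,0,0],"fingers":0.0},{"offset":[0,-0.0105,-0.0316],"turn":[0,0,0],"fingers":0.0},{"offset":[0,-0.0105,-0.0316],"turn":[0,0,0],"fingers":0.0},{"offset":[0.03,-0.0105,-0.0316],"turn":[0,0,0],"fingers":0.0},{"offset":[0.03,-0.0105,-0.0316],"turn":[0,0,0],"fingers":0.0},{"offset":[0.03,-0.0105,-0.0316],"turn":[0,0,0],"fingers":0.0},{"offset":[0,0,0],"turn":[0,0,0],"fingers":0.0},{"offset":[0,0,0],"turn":[0,0,0],"fingers":0.0}]}}

```text
time_s: 23.9
eef_pos: [0.4411, -0.0966, 0.2107]
orientation: [[0.002, 0.077, 0.997], [-0.003, 0.997, -0.077], [-1.0, -0.003, 0.002]]
contact_force: [0.5, 0.7, 0.2]
finger_gap: 0.0003
```

```bash

python3 - <<'E'
from h import *
go(.440,-.097,.14)
p,d,K,D,T=snap('wrist','w6.png')
V,U=np.mgrid[0:420,0:560]; P=bydepth(np.c_[U.ravel(),V.ravel()],d,K,D,T).reshape(420,560,3)
L=np.array([[.997,-.0774],[.0774,.997]]);l=(P[...,:2]-[.5976,-.1091])@L.T
m=(d>0)&(p.max(2)<80)&(abs(l[...,0]+.16)<.015)&(abs(l[...,1])<.03)&(P[...,2]>.11)&(P[...,2]<.16); print('bar',m.sum(),P[m].mean(0),P[m].max(0),P[m].min(0))
E
```

```text
t 23.9 delta tool [ 0.0707 -0.0002 -0.0012] per row [ 0.07071 -0.00023 -0.00122]
[[0.0016, 0.077, 0.997], [-0.0034, 0.997, -0.077], [-1.0, -0.0033, 0.0018]] [-0.395  0.144 -0.262  1.162 -0.003 -0.318] [ 0.4411 -0.0966  0.2107]
bar 1842 [ 0.43529212 -0.09730344  0.1400454 ] [ 0.4532468  -0.07689701  0.14478056] [ 0.42514486 -0.11702356  0.11277184]
```

View pics/w6.png

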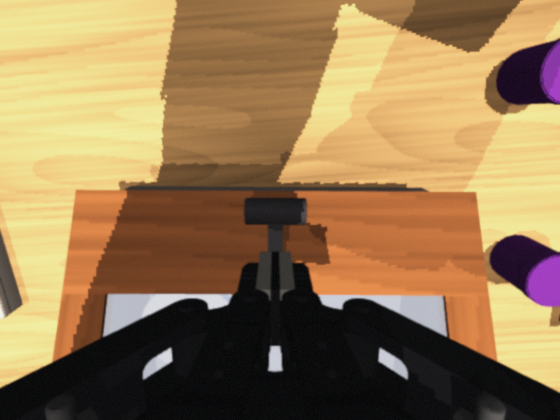

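The door rests ajar with the bar at (275,211), and the closed fingers are above it. I'll push down gently.

Request:
{"method": "apply_moves", "body": {"increments": [{"offset":[0.025,0,0],"turn":[0,0,0],"fingers":0.0},{"offset":[0.025,0,0],"turn":[0,0,0],"fingers":0.0},{"offset":[0.014,0,0],"turn":[0,0,0],"fingers":0.0},{"offset":[0.003,0,0],"turn":[0,0,0],"fingers":0.0},{"offset":[0.003,0,0],"turn":[0,0,0],"fingers":0.0},{"offset":[0.003,0,0.001],"turn":[0,0,0],"fingers":0.0},{"offset":[0.003,0,0.001],"turn":[0,0,0],"fingers":0.0},{"offset":[0.003,0,0.001],"turn":[0,0,0],"fingers":0.0},{"offset":[0.003,0,0.001],"turn":[0,0,0],"fingers":0.0}]}}

```text
time_s: 25.08
eef_pos: [0.4444, -0.097, 0.1278]
orientation: [[0.0, 0.077, 0.997], [-0.003, 0.997, -0.077], [-1.0, -0.003, 0.001]]
contact_force: [0.3, 0.4, 0.4]
finger_gap: 0.0001
```

Request:
{"method": "apply_moves", "body": {"increments": [{"offset":[0.002,0,0.001],"turn":[0,0,0],"fingers":0.0},{"offset":[0.002,0,0],"turn":[0,0,0],"fingers":0.0},{"offset":[0.001,0,0],"turn":[0,0,0],"fingers":0.0},{"offset":[0,0,0],"turn":[0,0,0],"fingers":0.0}]}}

```text
time_s: 25.58
eef_pos: [0.4451, -0.0969, 0.1228]
orientation: [[-0.0, 0.077, 0.997], [-0.003, 0.997, -0.077], [-1.0, -0.003, 0.0]]
contact_force: [-0.3, -0.3, -0.2]
finger_gap: 0.0002
```

Request:
{"method": "apply_moves", "body": {"increments": [{"offset":[0.0015,0,0],"turn":[0,0,0],"fingers":0.0},{"offset":[0.001,0,0],"turn":[0,0,0],"fingers":0.0},{"offset":[0,0,0],"turn":[0,0,0],"fingers":0.0}]}}

```text
time_s: 25.95
eef_pos: [0.4455, -0.0971, 0.1216]
orientation: [[0.001, 0.077, 0.997], [-0.004, 0.997, -0.077], [-1.0, -0.003, 0.002]]
contact_force: [-5.7, 2.0, 24.9]
finger_gap: -0.0001
```

```bash

python3 - <<'E'
from h import *
go(.440,-.097,.14);doorang()
E
```

```text
t 25.95 delta tool [-0.0184 -0.0004 -0.0054] per row [-0.01843 -0.00039 -0.00542]
[[0.0015, 0.0767, 0.9971], [-0.0035, 0.997, -0.0767], [-1.0, -0.0034, 0.0017]] [-0.392  0.211 -0.434  0.923 -0.003 -0.315] [ 0.4455 -0.0971  0.1216]
t 26.0 door pts 218 x/z range [-0.061 -0.006] [0.15  0.185] slope th 0.03893288192381006
```

Firm stop at z = 0.1216, where the bar top should be when shut. I'll retreat well clear and check from all the views.

Request:
{"method": "apply_moves", "body": {"increments": [{"offset":[-0.003,0,0],"turn":[0,0,0],"fingers":0.0},{"offset":[-0.02,0,0],"turn":[0,0,0],"fingers":0.0},{"offset":[-0.04,0,0],"turn":[0,0,0],"fingers":0.0},{"offset":[-0.04,0,0],"turn":[0,0,0],"fingers":0.0},{"offset":[-0.04,-0.02,0],"turn":[0,0,0],"fingers":0.0},{"offset":[-0.02,-0.03,-0.01],"turn":[0,0,0],"fingers":0.0},{"offset":[0,-0.035,-0.015],"turn":[0,0,0],"fingers":0.0},{"offset":[0,-0.035,-0.015],"turn":[0,0,0],"fingers":0.0},{"offset":[0,-0.035,-0.015],"turn":[0,0,0],"fingers":0.0},{"offset":[0,-0.035,-0.015],"turn":[0,0,0],"fingers":0.0}]}}

```text
time_s: 27.25
eef_pos: [0.3601, -0.2816, 0.2839]
orientation: [[0.0, 0.077, 0.997], [-0.003, 0.997, -0.077], [-1.0, -0.003, 0.0]]
contact_force: [0.1, -0.4, -0.0]
finger_gap: -0.0
```

Request:
{"method": "apply_moves", "body": {"increments": [{"offset":[0,-0.04,-0.015],"turn":[0,0,0],"fingers":0.0},{"offset":[0,-0.04,-0.015],"turn":[0,0,0],"fingers":0.0},{"offset":[0,-0.04,-0.015],"turn":[0,0,0],"fingers":0.0},{"offset":[0,-0.04,-0.015],"turn":[0,0,0],"fingers":0.0},{"offset":[0,0,0],"turn":[0,0,0],"fingers":0.0},{"offset":[0,0,0],"turn":[0,0,0],"fingers":0.0}]}}

```text
time_s: 28.0
eef_pos: [0.2888, -0.4351, 0.2842]
orientation: [[0.0, 0.077, 0.997], [-0.002, 0.997, -0.077], [-1.0, -0.002, 0.0]]
contact_force: [0.0, -0.3, 0.6]
finger_gap: -0.0003
```

```bash

python3 - <<'E'
from h import *
doorang()
p,d,K,D,T=snap('top','t7.png')
V,U=np.mgrid[0:420,0:560]; P=bydepth(np.c_[U.ravel(),V.ravel()],d,K,D,T).reshape(420,560,3)
L=np.array([[.997,-.0774],[.0774,.997]]);l=(P[...,:2]-[.5976,-.1091])@L.T
m=(d>0)&(p.max(2)<80)&(abs(l[...,0]+.155)<.015)&(abs(l[...,1])<.025)&(P[...,2]>.1)&(P[...,2]<.16); print('bar',m.sum(),P[m].mean(0),np.percentile(P[m][:,2],[10,50,90]))
for n,u,v,zc in[('purple',244,208,.06),('purple2',245,285,.06)]:
    m=(abs(U-u)<15)&(abs(V-v)<15)&(abs(P[...,2]-zc)<.006); print(n,P[m].mean(0))
m=(abs(U-205)<22)&(abs(V-184)<22)&(abs(P[...,2]-.05)<.005);a=P[m].mean(0)
z=np.load('s1.npz'); Q=bydepth(np.c_[U.ravel(),V.ravel()],z['td'],K,D,T).reshape(420,560,3); m=(abs(U-205)<22)&(abs(V-184)<22)&(abs(Q[...,2]-.05)<.005);print('box',a,Q[m].mean(0))
f=lambda X:X[(abs(U-158)<18)&(abs(V-234)<18)&(X[...,2]>.03)&(X[...,2]<.13)].mean(0); print('bottle',f(P),f(Q))
E
```

```text
t 28.05 door pts 653 x/z range [-0.185 -0.01 ] [-0.003  0.184] slope th -0.1689945933363255
bar 56 [ 0.44264719 -0.09376623  0.11892987] [0.11525095 0.11917723 0.12232428]
purple [0.54147644 0.15288396 0.05989602]
purple2 [0.36108457 0.14359179 0.05984488]
box [0.60100443 0.2514856  0.04998949] [0.60117306 0.25126675 0.04990983]
bottle [0.47436483 0.3499001  0.08424969] [0.47436574 0.35002162 0.0843396 ]
```

View pics/t7.png

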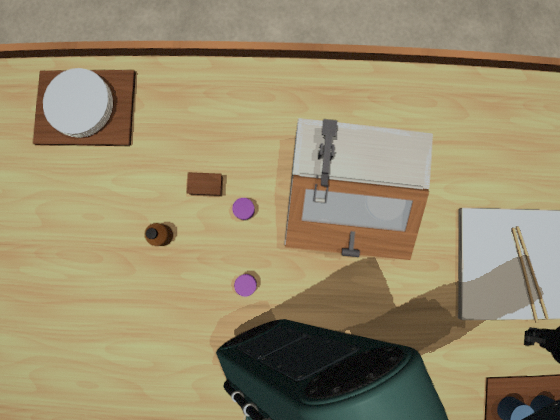

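The door is shut: the bar at (351,252) now tops out near z = 0.12, against 0.14 when ajar. The box, bottle and purple look-alikes haven't moved, so I'm handing in.

```bash
python3 -c "
from h import *
print(job_done(), state()['time_s'])"
```

```text
the job is handed in; nothing more can be done
the job is handed in; nothing more can be done
```

The jar is in the locker, the door is shut, and I handed the job in at about 28 s of the 70 s allowed. I raised the door by its pull until the stay held it, then set the jar down and released it. After that I pressed the thumb plate, let the door sink damped to ajar, pushed it shut and moved the arm clear.

**What the last checks showed:**
- **Jar:** upright on the locker floor, 107 mm forward of the hinge and 62 mm left of mid-width, about 7 mm from the free spot. I measured this before the door came down; afterwards the frame hid it from the top camera.
- **Door:** it came to a firm stop, and the top of the pull reads about 0.12 m, where it should be when shut (0.14 m when ajar). My separate door-angle fit at the end was no use because it picked up counter pixels.
- **Other things:** the wooden box, bottle and purple look-alikes have not moved, to within about 0.3 mm. The bowls looked untouched in the pictures, but I did not re-measure them at the end.
- **Forces:** setting the jar down, the push peaked at about 33 N before I eased off and let go. The final push on the door reached about 25 N against its stop, more than the 1 to 3 N it needed.

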